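Ready a keepsake box for carving

TASK

Get the wooden keepsake box ready for carving: lift its loose lid off by the knob and set it down gently, right way up and flat, in the large empty compartment of the parts tray, and push the box home into the corner of the stop board, so that its far long side lies flush against the far fence and its left short side flush against the side fence. Either job may come first; keep the box upright and leave the other things on the bench as they are.

Things in the scene. Friction and masses are not known exactly. Their poses are not given: they have to be found in the camera images.
- board: stop board screwed to the bench: grey plate 260 x 260 x 12 mm, two wooden fences 25 mm wide, 24 mm high above it. Origin: centre of underside, z up. Far fence (200 mm, along y at the +x edge): stop face at x = +105 mm. Side fence (200 mm, along x at the +y edge): stop face at y = +105 mm. +x points away from the robot within 0.25 rad, so the side fence is on the left. Left or right on the bench
- corner (a point): the point on the plate's upper face where the two stop-face planes meet (105, 105, 12 mm in the board's frame), axes as the board's. The fences themselves leave a small chip gap here
- keepsake_box: open wooden box loose on the board: 100 mm (x) by 130 mm (y) outside, 60 mm high, walls and floor 9 mm; too wide to grip, push its sides. 0.3 to 0.55 kg without lid. Origin: centre of underside, z up. Starts 2 to 9 cm short of home each way, up to 0.3 rad askew, +x roughly as the board's. Home: origin 50 mm short of the far stop face, 65 mm short of the side one, axes parallel to the board's
- lid: lid lying loose on the box: plate 100 (x) x 130 (y) x 8 mm, flush with the box's outside; plug 77 x 107 x 5 mm below it fits the box mouth with 2.5 mm play; upright round knob, 24 mm diameter, 27 mm tall, on its middle. Origin: centre of the plug's underside (55 mm above the box's origin), z up; plate top at 13 mm, knob top at 40 mm. 0.13 kg
- lid_knob (a point): the middle of the lid's knob, at half its height (26.5 mm above the lid's origin), axes parallel to the lid's
- tray: shallow dark wooden tray, fixed, on the other side of the bench from the board: 230 mm (x) by 180 mm (y), walls 6 mm thick, 28 mm high, floor 6 mm thick. Origin: centre of underside, z up. A divider makes a large empty compartment towards the robot (152 x 168 mm inside, grey liner) and a narrow far (+x) one that holds two spare knobs. Turned up to 0.25 rad
- tray_bay (a point): centre of the large compartment's floor (x = -33 mm, z = 6 mm in the tray's frame), axes parallel to the tray's; the lid's origin comes to rest at this height
- gouge: bystander: wood carving gouge, 220 mm long, 22 mm thick, lying along its x on the bench between stop board and tray; origin on the bench under its middle
- owl1: bystander: rough-carved wooden owl, 98 mm tall, 58 mm across, standing at the far side; origin at the centre of its underside
- owl2: bystander: smaller wooden owl, 83 mm tall, 50 mm across, standing at the far side; origin at the centre of its underside
- mallet: bystander: round carver's mallet standing on its head, 80 mm across, 228 mm tall; origin at the centre of its underside
- bottle: bystander: green bottle, 62 mm across, 200 mm tall, at the left; origin at the centre of its underside
- paper_roll: bystander: roll of abrasive paper standing on end, 72 mm across, 140 mm tall, at the right; origin at the centre of its underside
- cup: bystander: clear cup, 72 mm across, 85 mm tall, at the right; origin at the centre of its underside
- knob1: bystander: spare wooden knob 24 mm across, 27 mm tall, in the tray's narrow compartment; origin at the centre of its underside
- knob2: bystander: another such knob in the same compartment
Mind the look-alikes: they are no part of the job. What is shaped like the keepsake_box but blue or red is not meant.

How it is judged:
By the outcome, as a careful person would: the job done as asked, in the order asked, and still so for the second after the job is handed in, with the robot touching nothing.
It also fails if it takes over 72 s, if anything falls off the work surface, if the arm or the gripper's body presses on something with over 40 N, if the wrist force passes 120 N, or if a joint passes its speed limit or range.

ROBOT

A 6-joint arm with a two-finger parallel gripper is mounted at the origin on the work surface. World frame = base frame: x ahead of the robot, y to its left, z up, the work surface at z = 0. Lengths are in m, angles in rad, forces in N, time in s.
With the tool pointing down it reaches from about 0.275 to 0.725 m from the base axis. Payload 5.6 kg.
Tool frame: the origin (TCP) lies midway between the tips of the shut fingers; the grasp point (between the pads) lies 19 mm behind it; z points along the fingers, y is the line along which they close (so a half turn about z gives the same grasp; the last joint's range is limited). The gripper opens to 85 mm and grips with 20 to 120 N. Pads are 22 mm wide; open, the fingers measure 114 mm over their backs; the gripper's body (76 mm by 85 mm) begins 54 mm behind the grasp point. The pads swing forward as they close: fully open they stand 13 mm farther back than shut.
Start: joints at [-1.03, 0.255, 0.108, 0, -1.424, -0.285], TCP at [0.139, -0.532, 0.231] pointing down, gripper open.
Joint ranges: [-2.95, 2.95], [-1.21, 1.97], [-1.09, 1.5], [-2.87, 1.71], [-2.94, -0.07], [-3.05, 3.05]. Speed limits (rad/s): [2.57, 2.57, 3.14, 3.14, 3.14, 3.14].

INTERFACE

Orientations are given as a unit quaternion [w, x, y, z].
In Python, from bench import bot, optics gives the robot as it stands. The module is installed in compiled form; this text tells all that it offers.
- The arm moves only by the tool send_rows, never from a script. Its argument "commands" is a list of rows, each a list of 7 numbers: the shift along the tool's x, y, z normalised to -1 to 1, where 1 is 250 mm, then the turn, a rotation vector about the tool's x, y, z normalised to -1 to 1, where 1 is pi rad, then the opening, from 0 (shut) to 1 (fully open). In form: [[tx, ty, tz, wx, wy, wz, hand], ...]. A call has exactly 8 rows; each row is the pose to reach, as a shift and turn from the pose commanded when the call began, along the tool's axes at that moment, turning the shorter way round; what a row does not reach only later rows make up. A row lasts 1/8 s, in which the tool goes at most 62.5 mm and 10.7 degrees, less where a joint would pass 70% of its speed; a pose out of reach is approached as far as the arm can. A call with a number of a shift or a turn outside -1 to 1 is refused whole. A call with a gripper value outside its range is refused whole. The fingers move at their own pace and stop on an object; "newtons" is the grip in N (left out, the last holds). Time passes only in rows, so rows that repeat a pose let the fingers close, or fill a call up. It gives the time, the measured TCP pose, the force, the opening and the grip force at its end, in the units of the state.
- bot.observe(): the state, without advancing time (a new reading comes with each control period).
- optics.get_image(name): name is "scene" or "top"; returns a dict with "pixels" (400x640x3 uint8, red, green, blue), "fx", "fy", "cx", "cy" (pixels), "R" (3x3) and "t" (3): a world point X has camera coordinates R X + t. Camera axes: x right, y down, z forward; pixel columns grow to the right and rows downward; lengths in m; the calibration is good to about 2 mm. A picture is of the moment at which its call begins. There is no depth.
- bot.finish_job(): hands the job in; it is judged then, once.
Trained networks look in the newest picture that a camera, given by its name, has taken for a name from the list of things; names that differ only in an ending like _2 or _b are one class to them, and where a whole thing is asked for, a point or a joint stands for the part that bears it (a point fixed in the world has none). Each returns a list of dicts, best first, with "conf" (0 to 1); they miss things now and then, are a little off and sometimes report something else, mostly with a low value. They report only what shows in the picture. A call takes as long as a camera call. They do not tell look-alikes from the thing itself.
- optics.boxes_of(camera, name): "extent" ([left, top, right, bottom] as shares, 0 to 1, of the picture: columns of its width, rows of its height, round what is visible of it).
- optics.trace(camera, name): "region" (400x640 bool, what is visible of it) and "extent" ([left, top, right, bottom] as shares, 0 to 1, of the picture: columns of its width, rows of its height, round what is visible of it).
The state is a dict: "clock": time; "q": joint angles; "joint_velocities": joint speeds; "joint_efforts": joint torques, N m; "position": TCP position; "ee_rot": TCP orientation; "force": force on the tool from outside, world axes, zero at the start; "torque": the same for the moment, N m; "finger_gap": finger opening in m; "finger_force": force on a finger pad.
Only numpy, scipy, OpenCV 4.12 (cv2) and the standard library are available. Lean on these libraries where they do the work, as an engineer would, in place of code of your own. Each camera call takes 0.05 s, during which the arm holds its last target. There are 200 camera calls.

## Working session

There is one attempt and no reset: what is moved stays moved. The work goes in short steps, Python scripts to look and compute and a tool call to move; the robot and the scene stay as the last step left them, time stands still between calls to the robot, and variables do not carry over. Pictures are saved under pics/ and viewed, at most 10 in all, crops included, and the job is handed in when it is done.

Besides the shell and the picture viewer there is one more tool, called by a JSON object that holds its "fn" and its "kwargs". send_rows: Moves the arm, as the interface text tells. Scaled input: -1 to 1 covers 250 mm each way for a shift and pi rad each way for a turn. Its arguments: {"type":"object","properties":{"commands":{"type":"array","items":{"type":"array","items":{"type":"number"}}},"newtons":{"type":"number"}},"required":["commands"]}

```bash
mkdir -p pics; python3 - <<'E'
from bench import bot, optics
import cv2,numpy as np
for c in ("scene","top"):
    im=optics.get_image(c); cv2.imwrite(f"pics/{c}0.png",im["pixels"][:,:,::-1])
    np.savez(f"{c}.npz",**{k:im[k] for k in im})
    print(c,im["fx"],im["fy"],im["cx"],im["cy"],np.round(im["R"],3).tolist(),np.round(im["t"],3))
    for n in ("board","keepsake_box","lid","lid_knob","tray"):
        for r in optics.boxes_of(c,n)[:3]:
            e=r["extent"]; print(n,round(r["conf"],2),np.round(np.array(e)*[640,400,640,400]))
print(bot.observe())
E
```

```text
scene 384.1314994645456 384.1314994645456 316.6605781242265 191.03334105423104 [[0.426, 0.905, -0.004], [0.531, -0.254, -0.809], [-0.732, 0.343, -0.588]] [-0.22  -0.198  1.561]
board 0.83 [319. 162. 434. 234.]
board 0.33 [247. 254. 255. 267.]
keepsake_box 0.91 [351. 182. 402. 213.]
keepsake_box 0.77 [332. 129. 373. 161.]
keepsake_box 0.69 [211. 167. 247. 204.]
lid 0.77 [353. 165. 403. 196.]
lid 0.23 [342. 244. 367. 286.]
lid_knob 0.65 [350. 163. 399. 194.]
tray 0.65 [218. 207. 293. 284.]
top 366.66665784612326 366.66665784612326 319.92921070627426 194.83475666234924 [[-0.024, -0.999, 0.024], [-0.983, 0.019, -0.181], [0.18, -0.028, -0.983]] [-0.009  0.487  1.047]
board 0.94 [196. 142. 293. 235.]
keepsake_box 0.79 [230. 194. 270. 214.]
keepsake_box 0.69 [189. 267. 235. 319.]
keepsake_box 0.67 [362. 235. 411. 289.]
lid 0.73 [216. 162. 267. 206.]
lid_knob 0.65 [215. 159. 268. 205.]
tray 0.94 [347. 132. 410. 212.]
tray 0.46 [197. 145. 294. 238.]
{'clock': 0.6, 'q': array([-1.03041983e+00,  2.55059510e-01,  1.08208113e-01, -3.48059699e-05,
       -1.42388975e+00, -2.84644655e-01]), 'joint_velocities': array([-0.00235845,  0.00018975, -0.00024573,  0.00039326,  0.0014147 ,
       -0.00024912]), 'joint_efforts': array([ 7.26926501e-04, -3.86187387e+01,  2.37981284e+01,  5.36610961e+00,
       -6.72778315e-04, -2.76549365e-06]), 'position': array([ 0.13918263, -0.53209059,  0.23130243]), 'ee_rot': array([ 2.68319618e-05, -1.27515253e-01,  9.91836609e-01, -1.83722279e-05]), 'force': array([ 0.1572159 , -0.50805568, -0.35055488]), 'torque': array([0.03756154, 0.01454328, 0.01180214]), 'finger_force': 0.0, 'finger_gap': 0.08551509173285003}
```

```bash
python3 - <<'E'
import cv2
t=cv2.imread("pics/top0.png"); cv2.imwrite("pics/t1.png",cv2.resize(t[110:330,170:440],None,fx=2.9,fy=2.7,interpolation=cv2.INTER_CUBIC)[:600])
E
```

```text
(no output)
```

View pics/t1.png

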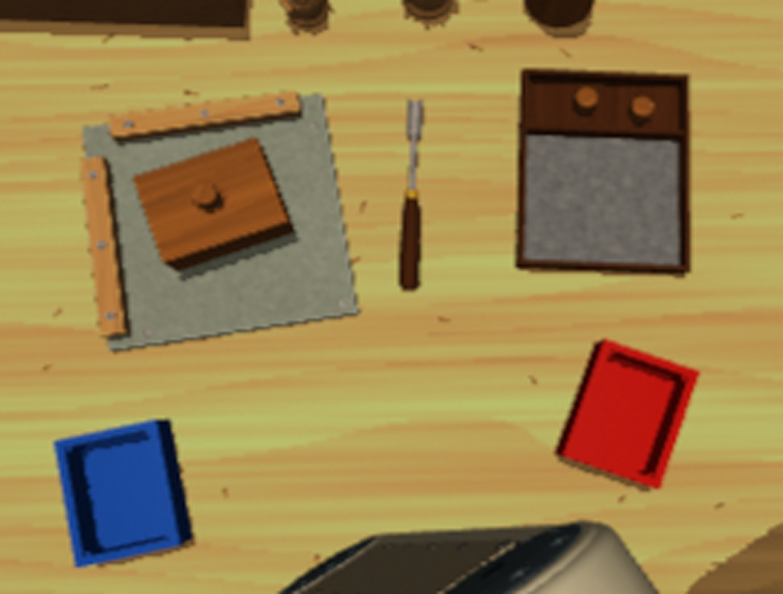

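View pics/scene0.png

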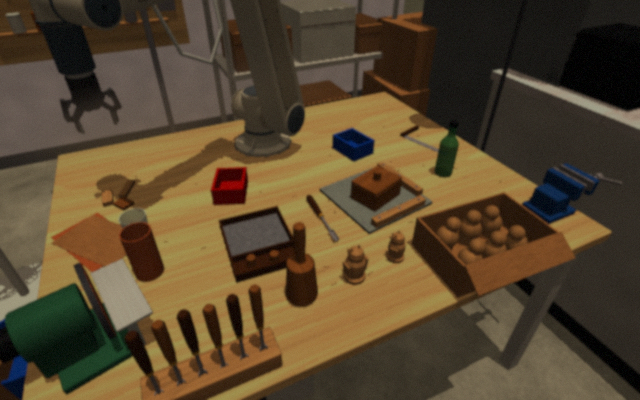

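The top view (crop) shows the board at left with corners near (83,127), (324,95), (357,313) and (112,351), and its fences on the far and left edges. The wooden lidded box has lid corners near (134,178), (259,139), (293,232) and (165,265). The tray at (518–688, 71–270) has its grey bay towards the robot. The blue and red boxes are decoys, and the gouge lies between board and tray.

```bash
cat > h.py <<'E'
import numpy as np, cv2
from scipy.optimize import least_squares
def proj(c,X):
    p=np.asarray(X)@c["R"].T+c["t"]; return np.c_[c["fx"]*p[:,0]/p[:,2]+c["cx"], c["fy"]*p[:,1]/p[:,2]+c["cy"]]
def rect(p,hx,hy,z):   # TL,TR,BR,BL as in the top picture
    x,y,a=p; L=np.array([[hx,hy],[hx,-hy],[-hx,-hy],[-hx,hy]]); c,s=np.cos(a),np.sin(a)
    return np.c_[L@np.array([[c,s],[-s,c]])+[x,y],np.full(4,z)]
def refine(img,px,w=2):
    g=cv2.cvtColor(img,cv2.COLOR_RGB2GRAY)
    return cv2.cornerSubPix(g,np.float32(px).reshape(-1,1,2),(w,w),(-1,-1),(3,30,.01)).reshape(-1,2)
def fit(c,px,hx,hy,z,p0=(.5,0,0)):
    r=least_squares(lambda p:(proj(c,rect(p,hx,hy,z))-px).ravel(),p0)
    return r.x,np.sqrt(np.mean(r.fun**2))
def ray(c,uv,z):
    d=c["R"].T@np.array([(uv[0]-c["cx"])/c["fx"],(uv[1]-c["cy"])/c["fy"],1]); o=-c["R"].T@c["t"]
    return o+d*(z-o[2])/d[2]
E
python3 - <<'E'
from h import *
c=dict(np.load("top.npz"))
s=lambda L:np.array(L)/[2.9,2.7]+[170,110]
for n,L,hx,hy,z in (("board",[(83,127),(324,95),(357,313),(112,351)],.13,.13,.012),
 ("lid",[(134,178),(259,139),(293,232),(165,265)],.05,.065,.08),
 ("tray",[(523,71),(688,76),(688,270),(518,266)],.115,.09,.028)):
    for px in (s(L),refine(c["pixels"],s(L))):
        p,r=fit(c,px,hx,hy,z); print(n,np.round(p,4),round(r,2),np.round(proj(c,rect(p,hx,hy,z))-px,1).tolist())
k=s([(207,192)])[0]; print("knob top",ray(c,k,.107))
# cross-check knob & lid via scene camera
sc=dict(np.load("scene.npz"))
for p,hx,hy,z in ((p,.115,.09,.028),): print(proj(sc,rect(p,hx,hy,z)).round(0).tolist())
im=sc["pixels"][155:295,210:440]; cv2.imwrite("pics/s1.png",cv2.resize(im,None,fx=3.4,fy=3.4,interpolation=cv2.INTER_CUBIC)[:,:,::-1])
E
```

```text
board [0.5084 0.2061 0.139 ] 0.55 [[-0.0, -0.1], [-0.0, -0.6], [1.0, 0.3], [-1.0, 0.2]]
board [0.5083 0.2059 0.1323] 0.71 [[0.3, 0.8], [-0.2, -0.9], [0.8, 0.7], [-0.9, -0.6]]
lid [0.5124 0.2007 0.3033] 0.8 [[0.6, 0.2], [0.7, 0.9], [-0.8, -1.5], [-0.4, 0.5]]
lid [0.5149 0.2017 0.3049] 0.7 [[1.2, 0.3], [0.3, 0.1], [-1.2, -0.8], [-0.2, 0.5]]
tray [ 0.5556 -0.2015 -0.0581] 0.47 [[-0.5, -0.7], [0.0, -0.2], [0.7, 0.8], [-0.2, 0.0]]
tray [ 0.5572 -0.1999 -0.0552] 0.39 [[-0.2, -0.2], [-0.3, -0.0], [-0.2, 0.7], [0.6, -0.4]]
knob top [0.51853633 0.20161087 0.107     ]
[[303.0, 255.0], [235.0, 275.0], [218.0, 219.0], [277.0, 205.0]]
```

View pics/s1.png

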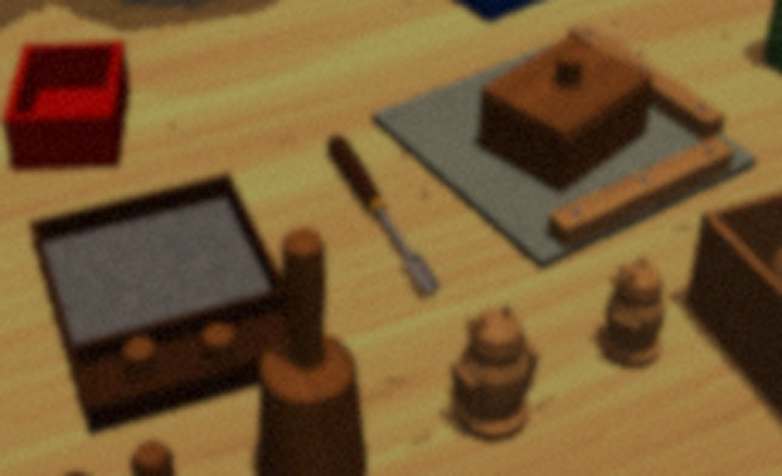

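The scene view agrees: the knob top is near crop (569,63), the lid corners near (480,98), (575,38), (650,82) and (565,140), and the board corners near (375,117), (545,265) and (752,160). Next is a joint fit and a planner.

```bash
cat >> h.py <<'E'
import json,os,sys
from scipy.spatial.transform import Rotation as Ro
def down(yaw):
    c,s=np.cos(yaw),np.sin(yaw); return Ro.from_matrix(np.array([[c,s,0],[s,-c,0],[0,0,-1]]))
def load():
    if os.path.exists("tgt.json"): p,q=json.load(open("tgt.json")); return np.array(p),Ro.from_quat(q)
    from bench import bot
    o=bot.observe(); w,x,y,z=o["ee_rot"]; return o["position"],Ro.from_quat([x,y,z,w])
def plan(wps):
    """wps: list of 8 (x,y,z,yaw,hand); prints rows and stores the last as the commanded pose"""
    p0,R0=load(); rows=[]
    for x,y,z,a,h in wps:
        s=R0.inv().apply(np.array([x,y,z])-p0)/.25; w=(R0.inv()*down(a)).as_rotvec()/np.pi
        rows.append([float(v) for v in np.round(np.r_[s,w,h],3)+0.])
    r=np.array(rows[-1]); p=p0+R0.apply(r[:3]*.25); R=R0*Ro.from_rotvec(r[3:6]*np.pi)
    json.dump([p.tolist(),R.as_quat().tolist()],open("tgt.json","w")); print(json.dumps(rows)); print("end",p.round(4))
def lin(a,b,n): return [tuple(np.array(a)+(np.array(b)-np.array(a))*(i+1)/n) for i in range(n)]
E
python3 - <<'E'
from h import *
c=dict(np.load("top.npz")); sc=dict(np.load("scene.npz"))
s=lambda L:np.array(L)/[2.9,2.7]+[170,110]; t=lambda L:np.array(L)/3.4+[210,155]
def joint(pt,ps,idx,hx,hy,z):
    f=lambda p:np.r_[(proj(c,rect(p,hx,hy,z))-pt).ravel(),(proj(sc,rect(p,hx,hy,z))[idx]-ps).ravel()]
    r=least_squares(f,(.5,0,0),loss="soft_l1"); print(r.x.round(4),f(r.x).round(1))
joint(s([(134,178),(259,139),(293,232),(165,265)]),t([(650,82),(565,140),(480,98),(575,38)]),[0,1,2,3],.05,.065,.08)
joint(s([(83,127),(324,95),(357,313),(112,351)]),t([(752,160),(545,263),(375,117)]),[0,1,2],.13,.13,.012)
k1,k2=s([(207,190)])[0],t([(569,64)])[0]
f=lambda p:np.r_[proj(c,[[*p,.107]])[0]-k1,proj(sc,[[*p,.107]])[0]-k2]
r=least_squares(f,(.5,.2));print("knob",r.x,r.fun)
E
```

```text
[0.5182 0.2022 0.3281] [-0.2 -1.1 -0.4 -1.4 -1.1 -4.2 -0.4 -1.1 -0.4 -2.4 -1.6 -2.3 -1.7 -3.6
 -3.2 -1.5]
[0.5104 0.2067 0.1448] [-0.5 -0.4 -0.5 -1.4  1.  -0.6 -0.9 -0.3  0.3 -1.2 -2.1 -0.8 -2.3 -1.6]
knob [0.52365161 0.20178035] [-0.03342839 -1.03501409 -0.49242553 -1.69725016]
```

```bash
python3 - <<'E'
from h import *
p=(.139,-.532,.231,-2.886,1); m=(.36,-.1,.2,-2.86,1)
plan(lin(p,m,8))
e=(.517,.2015,.19,-2.838,1)
plan(lin(m,e,7)+[e])
E
```

```text
[[-0.161, 0.182, 0.017, 0.0, 0.0, -0.001, 1.0], [-0.322, 0.363, 0.032, 0.0, 0.0, -0.002, 1.0], [-0.484, 0.544, 0.048, 0.0, 0.0, -0.003, 1.0], [-0.646, 0.725, 0.063, 0.0, 0.0, -0.004, 1.0], [-0.807, 0.906, 0.079, 0.0, 0.0, -0.005, 1.0], [-0.969, 1.087, 0.094, 0.0, 0.0, -0.006, 1.0], [-1.13, 1.268, 0.11, 0.0, 0.0, -0.007, 1.0], [-1.292, 1.449, 0.125, 0.0, 0.0, -0.008, 1.0]]
end [ 0.36   -0.0999  0.2001]
[[-0.134, 0.14, 0.006, 0.0, 0.0, -0.001, 1.0], [-0.268, 0.281, 0.012, 0.0, 0.0, -0.002, 1.0], [-0.402, 0.422, 0.017, 0.0, 0.0, -0.003, 1.0], [-0.536, 0.562, 0.023, 0.0, 0.0, -0.004, 1.0], [-0.669, 0.703, 0.029, 0.0, 0.0, -0.005, 1.0], [-0.803, 0.844, 0.034, 0.0, 0.0, -0.006, 1.0], [-0.937, 0.984, 0.04, 0.0, 0.0, -0.007, 1.0], [-0.937, 0.984, 0.04, 0.0, 0.0, -0.007, 1.0]]
end [0.5169 0.2014 0.1901]
```

```bash
rm tgt.json; python3 - <<'E'
from h import *
p=(.139,-.532,.231,-2.886,1); a=(.27,-.31,.22,-2.87,1); m=(.40,-.08,.205,-2.85,1);e=(.517,.2015,.19,-2.838,1);n=(.46,.06,.2,-2.84,1)
plan(lin(p,a,8)); plan(lin(a,m,8)); 
plan(lin(m,n,4)+lin(n,(.505,.16,.195,-2.838,1),4))
d=(.517,.2015,.083,-2.838,1)
plan(lin((.505,.16,.195,-2.838,1),(.517,.2015,.15,-2.838,1),3)+lin((.517,.2015,.15,-2.838,1),d,4)+[d])
E
```

```text
[[-0.091, 0.091, 0.007, 0.0, 0.0, -0.001, 1.0], [-0.182, 0.182, 0.012, 0.0, 0.0, -0.001, 1.0], [-0.274, 0.273, 0.018, 0.0, 0.0, -0.002, 1.0], [-0.365, 0.364, 0.023, 0.0, 0.0, -0.003, 1.0], [-0.457, 0.455, 0.029, 0.0, 0.0, -0.003, 1.0], [-0.548, 0.545, 0.034, 0.0, 0.0, -0.004, 1.0], [-0.64, 0.636, 0.04, 0.0, 0.0, -0.004, 1.0], [-0.731, 0.727, 0.045, 0.0, 0.0, -0.005, 1.0]]
end [ 0.27   -0.31    0.2201]
[[-0.093, 0.093, 0.008, 0.0, 0.0, -0.001, 1.0], [-0.187, 0.187, 0.015, 0.0, 0.0, -0.002, 1.0], [-0.28, 0.28, 0.023, 0.0, 0.0, -0.002, 1.0], [-0.374, 0.374, 0.03, 0.0, 0.0, -0.003, 1.0], [-0.467, 0.467, 0.038, 0.0, 0.0, -0.004, 1.0], [-0.561, 0.56, 0.045, 0.0, 0.0, -0.005, 1.0], [-0.654, 0.654, 0.053, 0.0, 0.0, -0.006, 1.0], [-0.748, 0.747, 0.06, 0.0, 0.0, -0.006, 1.0]]
end [ 0.4001 -0.08    0.2051]
[[-0.097, 0.117, 0.005, 0.0, 0.0, -0.001, 1.0], [-0.195, 0.234, 0.01, 0.0, 0.0, -0.002, 1.0], [-0.292, 0.351, 0.015, 0.0, 0.0, -0.003, 1.0], [-0.39, 0.468, 0.02, 0.0, 0.0, -0.004, 1.0], [-0.462, 0.551, 0.025, 0.0, 0.0, -0.004, 1.0], [-0.533, 0.634, 0.03, 0.0, 0.0, -0.004, 1.0], [-0.605, 0.717, 0.035, 0.0, 0.0, -0.004, 1.0], [-0.677, 0.8, 0.04, 0.0, 0.0, -0.004, 1.0]]
end [0.505  0.1601 0.1951]
[[-0.032, 0.048, 0.06, 0.0, 0.0, 0.0, 1.0], [-0.063, 0.096, 0.12, 0.0, 0.0, 0.0, 1.0], [-0.095, 0.144, 0.18, 0.0, 0.0, 0.0, 1.0], [-0.095, 0.144, 0.247, 0.0, 0.0, 0.0, 1.0], [-0.095, 0.144, 0.314, 0.0, 0.0, 0.0, 1.0], [-0.095, 0.144, 0.381, 0.0, 0.0, 0.0, 1.0], [-0.095, 0.144, 0.448, 0.0, 0.0, 0.0, 1.0], [-0.095, 0.144, 0.448, 0.0, 0.0, 0.0, 1.0]]
end [0.517  0.2015 0.0831]
```

{"fn": "send_rows", "kwargs": {"commands": [[-0.091,0.091,0.007,0,0,-0.001,1],[-0.182,0.182,0.012,0,0,-0.001,1],[-0.274,0.273,0.018,0,0,-0.002,1],[-0.365,0.364,0.023,0,0,-0.003,1],[-0.457,0.455,0.029,0,0,-0.003,1],[-0.548,0.545,0.034,0,0,-0.004,1],[-0.64,0.636,0.04,0,0,-0.004,1],[-0.731,0.727,0.045,0,0,-0.005,1]]}}

```text
clock: 1.6
position: [0.2704, -0.3091, 0.2202]
ee_rot: [0.0, -0.135, 0.991, -0.0]
force: [0.4, -0.7, -0.2]
finger_gap: 0.0855
finger_force: 0.0
```

{"fn": "send_rows", "kwargs": {"commands": [[-0.093,0.093,0.008,0,0,-0.001,1],[-0.187,0.187,0.015,0,0,-0.002,1],[-0.28,0.28,0.023,0,0,-0.002,1],[-0.374,0.374,0.03,0,0,-0.003,1],[-0.467,0.467,0.038,0,0,-0.004,1],[-0.561,0.56,0.045,0,0,-0.005,1],[-0.654,0.654,0.053,0,0,-0.006,1],[-0.748,0.747,0.06,0,0,-0.006,1]]}}

```text
clock: 2.6
position: [0.4005, -0.0789, 0.2052]
ee_rot: [0.0, -0.145, 0.989, -0.0]
force: [-0.0, -1.0, 0.2]
finger_gap: 0.0852
finger_force: 0.0
```

{"fn": "send_rows", "kwargs": {"commands": [[-0.097,0.117,0.005,0,0,-0.001,1],[-0.195,0.234,0.01,0,0,-0.002,1],[-0.292,0.351,0.015,0,0,-0.003,1],[-0.39,0.468,0.02,0,0,-0.004,1],[-0.462,0.551,0.025,0,0,-0.004,1],[-0.533,0.634,0.03,0,0,-0.004,1],[-0.605,0.717,0.035,0,0,-0.004,1],[-0.677,0.8,0.04,0,0,-0.004,1]]}}

```text
clock: 3.6
position: [0.5055, 0.1612, 0.195]
ee_rot: [0.0, -0.151, 0.989, 0.0]
force: [0.9, 0.6, -0.2]
finger_gap: 0.0855
finger_force: 0.0
```

{"fn": "send_rows", "kwargs": {"commands": [[-0.032,0.048,0.06,0,0,0,1],[-0.063,0.096,0.12,0,0,0,1],[-0.095,0.144,0.18,0,0,0,1],[-0.095,0.144,0.247,0,0,0,1],[-0.095,0.144,0.314,0,0,0,1],[-0.095,0.144,0.381,0,0,0,1],[-0.095,0.144,0.448,0,0,0,1],[-0.095,0.144,0.448,0,0,0,1]]}}

```text
clock: 4.6
position: [0.5158, 0.2009, 0.0812]
ee_rot: [-0.002, -0.151, 0.989, -0.001]
force: [0.6, -0.8, -0.2]
finger_gap: 0.0857
finger_force: 0.0
```

```bash
python3 - <<'E'
from bench import optics
from h import *
im=optics.get_image("scene"); np.savez("scene2.npz",**im)
print(proj(im,[[.517,.2015,.107],[.517,.2015,.08]]))
cv2.imwrite("pics/s2.png",cv2.resize(im["pixels"][110:230,310:450],None,fx=5,fy=5,interpolation=cv2.INTER_CUBIC)[:,:,::-1])
E
```

```text
[[375.61965908 171.0840322 ]
 [374.87801098 178.31223133]]
```

View pics/s2.png

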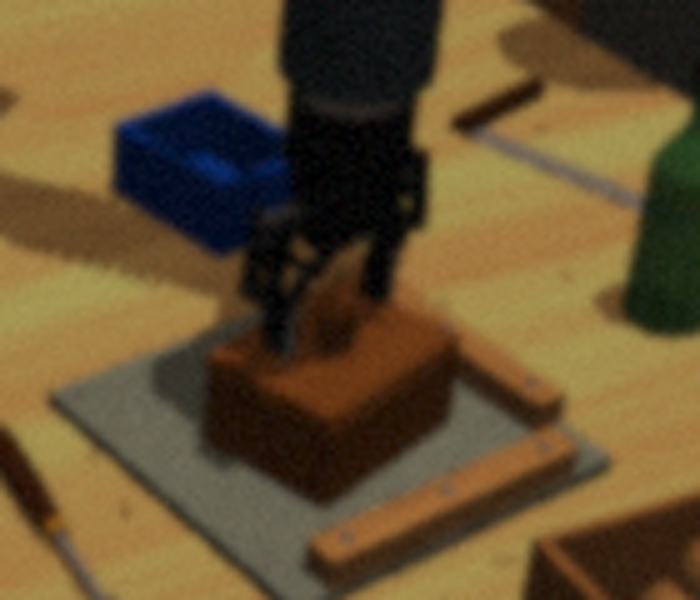

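The picture shows the open fingers at crop (285,340) and (378,290), straddling the knob at (333,318). I'll close on it.

{"fn": "send_rows", "kwargs": {"commands": [[0,0,-0.008,0,0,0,1],[0,0,-0.008,0,0,0,0],[0,0,-0.008,0,0,0,0],[0,0,-0.008,0,0,0,0],[0,0,-0.008,0,0,0,0],[0,0,-0.008,0,0,0,0],[0,0,-0.008,0,0,0,0],[0,0,-0.008,0,0,0,0]], "newtons": 50}}

```text
clock: 5.65
position: [0.5172, 0.2019, 0.0854]
ee_rot: [0.0, -0.151, 0.989, 0.0]
force: [-0.8, 2.2, 4.2]
finger_gap: 0.0223
finger_force: 49.2
```

```bash
cat > /dev/null; python3 - <<'E'
from h import *
json.dump([[.517,.2015,.0851],down(-2.838).as_quat().tolist()],open("tgt.json","w"))
a=(.517,.2015,.086,-2.838,0); b=(.552,.2445,.086,-3.008,0); m=tuple((np.array(a)+b)/2)
plan(lin(a,m,8)); plan(lin(m,b,7)+[b])
E
```

```text
[[-0.012, 0.008, -0.004, 0.0, 0.0, 0.003, 0.0], [-0.023, 0.015, -0.004, 0.0, 0.0, 0.007, 0.0], [-0.035, 0.023, -0.004, 0.0, 0.0, 0.01, 0.0], [-0.046, 0.031, -0.004, 0.0, 0.0, 0.014, 0.0], [-0.058, 0.038, -0.004, 0.0, 0.0, 0.017, 0.0], [-0.069, 0.046, -0.004, 0.0, 0.0, 0.02, 0.0], [-0.081, 0.053, -0.004, 0.0, 0.0, 0.024, 0.0], [-0.093, 0.061, -0.004, 0.0, 0.0, 0.027, 0.0]]
end [0.5346 0.223  0.0861]
[[-0.012, 0.01, 0.0, 0.0, 0.0, 0.004, 0.0], [-0.024, 0.02, 0.0, 0.0, 0.0, 0.008, 0.0], [-0.037, 0.03, 0.0, 0.0, 0.0, 0.012, 0.0], [-0.049, 0.039, 0.0, 0.0, 0.0, 0.016, 0.0], [-0.062, 0.049, 0.0, 0.0, 0.0, 0.019, 0.0], [-0.074, 0.059, 0.0, 0.0, 0.0, 0.023, 0.0], [-0.086, 0.069, 0.0, 0.0, 0.0, 0.027, 0.0], [-0.086, 0.069, 0.0, 0.0, 0.0, 0.027, 0.0]]
end [0.5519 0.2445 0.0861]
```

{"fn": "send_rows", "kwargs": {"commands": [[-0.012,0.008,-0.004,0,0,0.003,0],[-0.023,0.015,-0.004,0,0,0.007,0],[-0.035,0.023,-0.004,0,0,0.01,0],[-0.046,0.031,-0.004,0,0,0.014,0],[-0.058,0.038,-0.004,0,0,0.017,0],[-0.069,0.046,-0.004,0,0,0.02,0],[-0.081,0.053,-0.004,0,0,0.024,0],[-0.093,0.061,-0.004,0,0,0.027,0]]}}

```text
clock: 6.65
position: [0.5346, 0.2233, 0.0859]
ee_rot: [-0.0, -0.108, 0.994, -0.0]
force: [0.2, -1.1, -0.4]
finger_gap: 0.0225
finger_force: 49.0
```

{"fn": "send_rows", "kwargs": {"commands": [[-0.012,0.01,0,0,0,0.004,0],[-0.024,0.02,0,0,0,0.008,0],[-0.037,0.03,0,0,0,0.012,0],[-0.049,0.039,0,0,0,0.016,0],[-0.062,0.049,0,0,0,0.019,0],[-0.074,0.059,0,0,0,0.023,0],[-0.086,0.069,0,0,0,0.027,0],[-0.086,0.069,0,0,0,0.027,0]]}}

```text
clock: 7.65
position: [0.5522, 0.2451, 0.086]
ee_rot: [0.0, -0.067, 0.998, 0.0]
force: [-0.4, -0.5, -1.5]
finger_gap: 0.0227
finger_force: 49.1
```

```bash
python3 - <<'E'
from h import *
a=(.552,.2445,.086,-3.008,0); b=(.552,.2445,.17,-3.008,0); m=(.537,.023,.165,-3.1,0); e=(.5235,-.1987,.14,-3.198,0); f=(.5235,-.1987,.04,-3.198,0); g=(.5235,-.1987,.0245,-3.198,0)
b1=(.552,.2445,.1,-3.008,0)
plan(lin(a,b1,3)+lin(b1,b,5)); plan(lin(b,m,8)); plan(lin(m,e,7)+[e]); plan(lin(e,f,7)+[f]); plan(lin(f,g,7)+[g])
E
```

```text
[[-0.001, 0.0, -0.018, 0.0, 0.0, 0.0, 0.0], [-0.001, 0.0, -0.037, 0.0, 0.0, 0.0, 0.0], [-0.001, 0.0, -0.056, 0.0, 0.0, 0.0, 0.0], [-0.001, 0.0, -0.112, 0.0, 0.0, 0.0, 0.0], [-0.001, 0.0, -0.168, 0.0, 0.0, 0.0, 0.0], [-0.001, 0.0, -0.224, 0.0, 0.0, 0.0, 0.0], [-0.001, 0.0, -0.28, 0.0, 0.0, 0.0, 0.0], [-0.001, 0.0, -0.336, 0.0, 0.0, 0.0, 0.0]]
end [0.5521 0.2445 0.1701]
[[0.023, -0.109, 0.003, 0.0, 0.0, 0.004, 0.0], [0.045, -0.218, 0.005, 0.0, 0.0, 0.007, 0.0], [0.067, -0.326, 0.008, 0.0, 0.0, 0.011, 0.0], [0.089, -0.435, 0.01, 0.0, 0.0, 0.015, 0.0], [0.112, -0.544, 0.013, 0.0, 0.0, 0.018, 0.0], [0.134, -0.653, 0.015, 0.0, 0.0, 0.022, 0.0], [0.156, -0.761, 0.018, 0.0, 0.0, 0.026, 0.0], [0.178, -0.87, 0.02, 0.0, 0.0, 0.029, 0.0]]
end [0.5371 0.023  0.1651]
[[0.013, -0.126, 0.015, 0.0, 0.0, 0.005, 0.0], [0.027, -0.253, 0.029, 0.0, 0.0, 0.009, 0.0], [0.04, -0.379, 0.043, 0.0, 0.0, 0.014, 0.0], [0.053, -0.505, 0.058, 0.0, 0.0, 0.018, 0.0], [0.066, -0.631, 0.072, 0.0, 0.0, 0.023, 0.0], [0.079, -0.758, 0.086, 0.0, 0.0, 0.027, 0.0], [0.092, -0.884, 0.1, 0.0, 0.0, 0.032, 0.0], [0.092, -0.884, 0.1, 0.0, 0.0, 0.032, 0.0]]
end [ 0.5236 -0.1987  0.1401]
[[0.0, 0.0, 0.058, 0.0, 0.0, 0.0, 0.0], [0.0, 0.0, 0.115, 0.0, 0.0, 0.0, 0.0], [0.0, 0.0, 0.172, 0.0, 0.0, 0.0, 0.0], [0.0, 0.0, 0.229, 0.0, 0.0, 0.0, 0.0], [0.0, 0.0, 0.286, 0.0, 0.0, 0.0, 0.0], [0.0, 0.0, 0.343, 0.0, 0.0, 0.0, 0.0], [0.0, 0.0, 0.4, 0.0, 0.0, 0.0, 0.0], [0.0, 0.0, 0.4, 0.0, 0.0, 0.0, 0.0]]
end [ 0.5236 -0.1987  0.0401]
[[0.0, 0.0, 0.009, 0.0, 0.0, 0.0, 0.0], [0.0, 0.0, 0.018, 0.0, 0.0, 0.0, 0.0], [0.0, 0.0, 0.027, 0.0, 0.0, 0.0, 0.0], [0.0, 0.0, 0.036, 0.0, 0.0, 0.0, 0.0], [0.0, 0.0, 0.045, 0.0, 0.0, 0.0, 0.0], [0.0, 0.0, 0.054, 0.0, 0.0, 0.0, 0.0], [0.0, 0.0, 0.062, 0.0, 0.0, 0.0, 0.0], [0.0, 0.0, 0.062, 0.0, 0.0, 0.0, 0.0]]
end [ 0.5236 -0.1987  0.0246]
```

{"fn": "send_rows", "kwargs": {"commands": [[0,0,-0.018,0,0,0,0],[0,0,-0.037,0,0,0,0],[0,0,-0.056,0,0,0,0],[0,0,-0.112,0,0,0,0],[0,0,-0.168,0,0,0,0],[0,0,-0.224,0,0,0,0],[0,0,-0.28,0,0,0,0],[0,0,-0.336,0,0,0,0]]}}

```text
clock: 8.65
position: [0.5518, 0.2446, 0.1711]
ee_rot: [0.0, -0.067, 0.998, 0.0]
force: [1.2, -0.6, -1.1]
finger_gap: 0.0222
finger_force: 49.1
```

{"fn": "send_rows", "kwargs": {"commands": [[0.023,-0.109,0.003,0,0,0.004,0],[0.045,-0.218,0.005,0,0,0.007,0],[0.067,-0.326,0.008,0,0,0.011,0],[0.089,-0.435,0.01,0,0,0.015,0],[0.112,-0.544,0.013,0,0,0.018,0],[0.134,-0.653,0.015,0,0,0.022,0],[0.156,-0.761,0.018,0,0,0.026,0],[0.178,-0.87,0.02,0,0,0.029,0]]}}

```text
clock: 9.65
position: [0.5365, 0.0222, 0.1656]
ee_rot: [0.0, -0.021, 1.0, 0.0]
force: [-0.3, 0.4, -0.9]
finger_gap: 0.0225
finger_force: 49.2
```

{"fn": "send_rows", "kwargs": {"commands": [[0.013,-0.126,0.015,0,0,0.005,0],[0.027,-0.253,0.029,0,0,0.009,0],[0.04,-0.379,0.043,0,0,0.014,0],[0.053,-0.505,0.058,0,0,0.018,0],[0.066,-0.631,0.072,0,0,0.023,0],[0.079,-0.758,0.086,0,0,0.027,0],[0.092,-0.884,0.1,0,0,0.032,0],[0.092,-0.884,0.1,0,0,0.032,0]]}}

```text
clock: 10.65
position: [0.5225, -0.2004, 0.14]
ee_rot: [-0.0, 0.031, 1.0, -0.0]
force: [-0.2, 0.3, -1.2]
finger_gap: 0.0224
finger_force: 49.3
```

```bash
python3 - <<'E'
from bench import optics
from h import *
im=optics.get_image("scene"); np.savez("scene3.npz",**im)
cv2.imwrite("pics/s3.png",cv2.resize(im["pixels"][110:290,200:440],None,fx=3.3,fy=3.3,interpolation=cv2.INTER_CUBIC)[:,:,::-1])
E
```

```text
(no output)
```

View pics/s3.png

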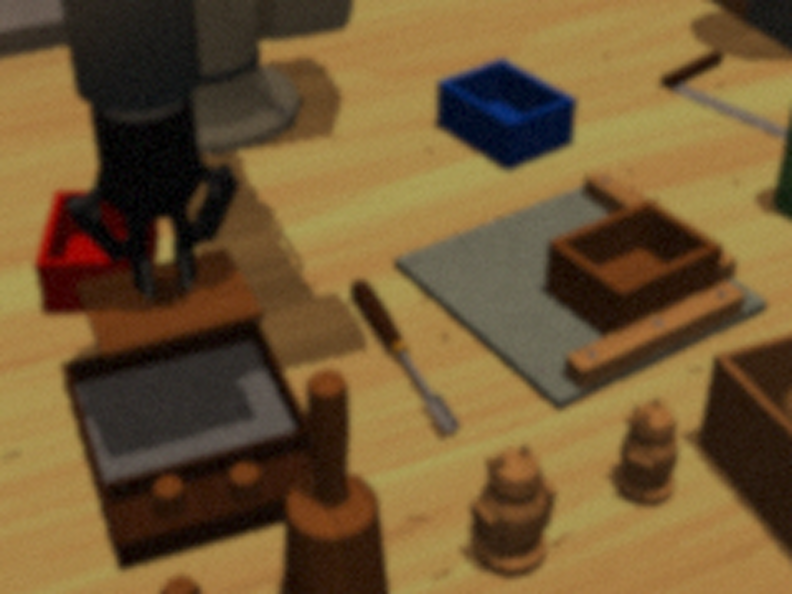

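The lid hangs level from the gripper at crop (170,300), above the bay. The open box is at (635,265), aligned with the board and close to home. Next I lower the lid.

{"fn": "send_rows", "kwargs": {"commands": [[0,0,0.058,0,0,0,0],[0,0,0.115,0,0,0,0],[0,0,0.172,0,0,0,0],[0,0,0.229,0,0,0,0],[0,0,0.286,0,0,0,0],[0,0,0.343,0,0,0,0],[0,0,0.4,0,0,0,0],[0,0,0.4,0,0,0,0]]}}

```text
clock: 11.7
position: [0.5219, -0.1986, 0.0386]
ee_rot: [-0.001, 0.029, 1.0, 0.0]
force: [-0.1, -0.7, -1.4]
finger_gap: 0.0225
finger_force: 49.3
```

{"fn": "send_rows", "kwargs": {"commands": [[0,0,0.009,0,0,0,0],[0,0,0.018,0,0,0,0],[0,0,0.027,0,0,0,0],[0,0,0.036,0,0,0,0],[0,0,0.045,0,0,0,0],[0,0,0.054,0,0,0,0],[0,0,0.062,0,0,0,0],[0,0,0.062,0,0,0,0]]}}

```text
clock: 12.7
position: [0.523, -0.1987, 0.0245]
ee_rot: [0.0, 0.029, 1.0, -0.0]
force: [0.8, 0.4, -0.9]
finger_gap: 0.022
finger_force: 49.3
```

{"fn": "send_rows", "kwargs": {"commands": [[0,0,0.002,0,0,0,0],[0,0,0.003,0,0,0,0],[0,0,0.004,0,0,0,0],[0,0,0.005,0,0,0,0],[0,0,0.006,0,0,0,0],[0,0,0.006,0,0,0,0],[0,0,0.006,0,0,0,0],[0,0,0.006,0,0,0,0]]}}

```text
clock: 13.7
position: [0.523, -0.1987, 0.0244]
ee_rot: [0.0, 0.029, 1.0, -0.0]
force: [-3.5, 2.6, 10.3]
finger_gap: 0.0221
finger_force: 50.2
```

{"fn": "send_rows", "kwargs": {"commands": [[0,0,0.002,0,0,0,0],[0,0,0,0,0,0,0.6],[0,0,0,0,0,0,0.6],[0,0,0,0,0,0,0.6],[0,0,0,0,0,0,0.6],[0,0,0,0,0,0,0.6],[0,0,-0.1,0,0,0,0.6],[0,0,-0.3,0,0,0,0.6]]}}

```text
clock: 14.7
position: [0.5212, -0.1984, 0.0968]
ee_rot: [-0.003, 0.029, 1.0, 0.0]
force: [1.4, -0.1, 0.7]
finger_gap: 0.0513
finger_force: 0.0
```

```bash
python3 - <<'E'
from bench import bot
from h import *
# commanded now: raised .075
json.dump([[.5236,-.1987,.0246+.075],down(-3.198).as_quat().tolist()],open("tgt.json","w"))
print(bot.observe()["position"])
a=(.5236,-.1987,.0996,-3.198,.6); b=(.45,.0,.2,-3.1,1); c=(.40,.2,.2,-3.0,1)
plan(lin(a,(.515,-.18,.19,-3.19,.8),3)+lin((.515,-.18,.19,-3.19,.8),b,5)); plan(lin(b,c,7)+[c])
E
```

```text
[ 0.52124357 -0.1983697   0.09680807]
[[0.013, 0.024, -0.121, 0.0, 0.0, -0.001, 0.667], [0.026, 0.048, -0.241, 0.0, 0.0, -0.002, 0.733], [0.039, 0.073, -0.362, 0.0, 0.0, -0.003, 0.8], [0.099, 0.214, -0.37, 0.0, 0.0, -0.008, 0.84], [0.159, 0.354, -0.378, 0.0, 0.0, -0.014, 0.88], [0.219, 0.495, -0.386, 0.0, 0.0, -0.02, 0.92], [0.279, 0.636, -0.394, 0.0, 0.0, -0.025, 0.96], [0.339, 0.777, -0.402, 0.0, 0.0, -0.031, 1.0]]
end [0.4499 0.     0.2001]
[[0.024, 0.115, 0.0, 0.0, 0.0, -0.005, 1.0], [0.047, 0.231, 0.0, 0.0, 0.0, -0.009, 1.0], [0.071, 0.346, 0.0, 0.0, 0.0, -0.014, 1.0], [0.095, 0.461, 0.0, 0.0, 0.0, -0.018, 1.0], [0.119, 0.577, 0.0, 0.0, 0.0, -0.023, 1.0], [0.143, 0.692, 0.0, 0.0, 0.0, -0.027, 1.0], [0.167, 0.807, 0.0, 0.0, 0.0, -0.032, 1.0], [0.167, 0.807, 0.0, 0.0, 0.0, -0.032, 1.0]]
end [0.4    0.1999 0.2001]
```

{"fn": "send_rows", "kwargs": {"commands": [[0.013,0.024,-0.121,0,0,-0.001,0.667],[0.026,0.048,-0.241,0,0,-0.002,0.733],[0.039,0.073,-0.362,0,0,-0.003,0.8],[0.099,0.214,-0.37,0,0,-0.008,0.84],[0.159,0.354,-0.378,0,0,-0.014,0.88],[0.219,0.495,-0.386,0,0,-0.02,0.92],[0.279,0.636,-0.394,0,0,-0.025,0.96],[0.339,0.777,-0.402,0,0,-0.031,1]]}}

```text
clock: 15.7
position: [0.4491, 0.0012, 0.1987]
ee_rot: [0.0, -0.02, 1.0, 0.0]
force: [1.1, 0.9, 0.2]
finger_gap: 0.0854
finger_force: 0.0
```

```bash
python3 - <<'E'
from bench import optics
from h import *
im=optics.get_image("top"); np.savez("top4.npz",**im)
cv2.imwrite("pics/t4.png",cv2.resize(im["pixels"][130:240,190:420],None,fx=3.4,fy=3.4,interpolation=cv2.INTER_CUBIC)[:,:,::-1])
E
```

```text
(no output)
```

View pics/t4.png

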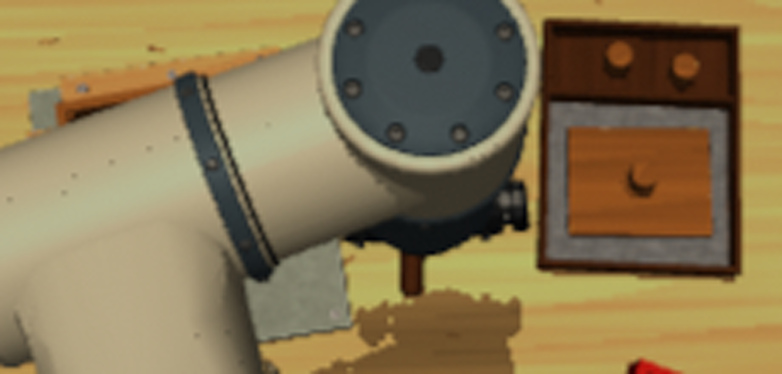

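The lid sits flat and centred in the bay, at crop (640,180). The arm hides the box, so I'll go to the pushing position behind it.

```bash
cat >> h.py <<'E'
B=(.509,.2063,.138)
def bf(x,y): c,s=np.cos(B[2]),np.sin(B[2]); return B[0]+c*x-s*y, B[1]+s*x+c*y
E
python3 - <<'E'
from h import *
json.dump([[.45,.0,.2],down(-3.1).as_quat().tolist()],open("tgt.json","w"))
Y=-3.1416+.138
a=(.45,0,.2,-3.1,1); b=(*bf(-.05,.036),.14,Y,1); c=(*bf(-.05,.036),.024,Y,1); d=(*bf(-.018,.036),.024,Y,1)
plan(lin(a,b,7)+[b]); plan(lin(b,c,7)+[c]); plan(lin(c,d,8))
e=(*bf(-.01,.036),.024,Y,1); plan(lin(d,e,7)+[e])
E
```

```text
[[-0.008, 0.134, 0.034, 0.0, 0.0, -0.004, 1.0], [-0.016, 0.268, 0.069, 0.0, 0.0, -0.009, 1.0], [-0.025, 0.402, 0.103, 0.0, 0.0, -0.013, 1.0], [-0.033, 0.536, 0.137, 0.0, 0.0, -0.018, 1.0], [-0.041, 0.671, 0.171, 0.0, 0.0, -0.022, 1.0], [-0.049, 0.805, 0.206, 0.0, 0.0, -0.026, 1.0], [-0.057, 0.939, 0.24, 0.0, 0.0, -0.031, 1.0], [-0.057, 0.939, 0.24, 0.0, 0.0, -0.031, 1.0]]
end [0.4545 0.2351 0.14  ]
[[0.0, 0.0, 0.066, 0.0, 0.0, 0.0, 1.0], [0.0, 0.0, 0.133, 0.0, 0.0, 0.0, 1.0], [0.0, 0.0, 0.199, 0.0, 0.0, 0.0, 1.0], [0.0, 0.0, 0.265, 0.0, 0.0, 0.0, 1.0], [0.0, 0.0, 0.331, 0.0, 0.0, 0.0, 1.0], [0.0, 0.0, 0.398, 0.0, 0.0, 0.0, 1.0], [0.0, 0.0, 0.464, 0.0, 0.0, 0.0, 1.0], [0.0, 0.0, 0.464, 0.0, 0.0, 0.0, 1.0]]
end [0.4545 0.2351 0.024 ]
[[-0.016, 0.0, 0.0, 0.0, 0.0, 0.0, 1.0], [-0.032, 0.0, 0.0, 0.0, 0.0, 0.0, 1.0], [-0.048, 0.0, 0.0, 0.0, 0.0, 0.0, 1.0], [-0.064, 0.0, 0.0, 0.0, 0.0, 0.0, 1.0], [-0.08, 0.0, 0.0, 0.0, 0.0, 0.0, 1.0], [-0.096, 0.0, 0.0, 0.0, 0.0, 0.0, 1.0], [-0.112, 0.0, 0.0, 0.0, 0.0, 0.0, 1.0], [-0.128, 0.0, 0.0, 0.0, 0.0, 0.0, 1.0]]
end [0.4862 0.2396 0.024 ]
[[-0.005, 0.0, 0.0, 0.0, 0.0, 0.0, 1.0], [-0.009, 0.0, 0.0, 0.0, 0.0, 0.0, 1.0], [-0.014, 0.0, 0.0, 0.0, 0.0, 0.0, 1.0], [-0.018, 0.0, 0.0, 0.0, 0.0, 0.0, 1.0], [-0.023, 0.0, 0.0, 0.0, 0.0, 0.0, 1.0], [-0.028, 0.0, 0.0, 0.0, 0.0, 0.0, 1.0], [-0.032, 0.0, 0.0, 0.0, 0.0, 0.0, 1.0], [-0.032, 0.0, 0.0, 0.0, 0.0, 0.0, 1.0]]
end [0.4941 0.2407 0.024 ]
```

{"fn": "send_rows", "kwargs": {"commands": [[-0.008,0.134,0.034,0,0,-0.004,1],[-0.016,0.268,0.069,0,0,-0.009,1],[-0.025,0.402,0.103,0,0,-0.013,1],[-0.033,0.536,0.137,0,0,-0.018,1],[-0.041,0.671,0.171,0,0,-0.022,1],[-0.049,0.805,0.206,0,0,-0.026,1],[-0.057,0.939,0.24,0,0,-0.031,1],[-0.057,0.939,0.24,0,0,-0.031,1]]}}

```text
clock: 16.75
position: [0.4543, 0.2367, 0.1375]
ee_rot: [-0.001, -0.069, 0.998, -0.0]
force: [0.3, -0.5, -0.2]
finger_gap: 0.0851
finger_force: 0.0
```

{"fn": "send_rows", "kwargs": {"commands": [[0,0,0.066,0,0,0,1],[0,0,0.133,0,0,0,1],[0,0,0.199,0,0,0,1],[0,0,0.265,0,0,0,1],[0,0,0.331,0,0,0,1],[0,0,0.398,0,0,0,1],[0,0,0.464,0,0,0,1],[0,0,0.464,0,0,0,1]]}}

```text
clock: 17.75
position: [0.4541, 0.234, 0.0218]
ee_rot: [-0.001, -0.068, 0.998, -0.001]
force: [0.4, 0.2, 0.4]
finger_gap: 0.0856
finger_force: 0.0
```

{"fn": "send_rows", "kwargs": {"commands": [[-0.016,0,0,0,0,0,1],[-0.032,0,0,0,0,0,1],[-0.048,0,0,0,0,0,1],[-0.064,0,0,0,0,0,1],[-0.08,0,0,0,0,0,1],[-0.096,0,0,0,0,0,1],[-0.112,0,0,0,0,0,1],[-0.128,0,0,0,0,0,1]]}}

```text
clock: 18.75
position: [0.4867, 0.2397, 0.0225]
ee_rot: [-0.0, -0.068, 0.998, -0.0]
force: [0.3, -0.8, -0.3]
finger_gap: 0.0852
finger_force: 0.0
```

{"fn": "send_rows", "kwargs": {"commands": [[-0.005,0,0,0,0,0,1],[-0.009,0,0,0,0,0,1],[-0.014,0,0,0,0,0,1],[-0.018,0,0,0,0,0,1],[-0.023,0,0,0,0,0,1],[-0.028,0,0,0,0,0,1],[-0.032,0,0,0,0,0,1],[-0.032,0,0,0,0,0,1]]}}

```text
clock: 19.75
position: [0.4944, 0.2407, 0.0225]
ee_rot: [-0.0, -0.068, 0.998, -0.0]
force: [-1.0, 0.8, 0.6]
finger_gap: 0.0851
finger_force: 0.7
```

{"fn": "send_rows", "kwargs": {"commands": [[-0.004,0,0,0,0,0,1],[-0.008,0,0,0,0,0,1],[-0.012,0,0,0,0,0,1],[-0.014,0,0,0,0,0,1],[-0.016,0,0,0,0,0,1],[-0.018,0,0,0,0,0,1],[-0.02,0,0,0,0,0,1],[-0.02,0,0,0,0,0,1]]}}

```text
clock: 20.75
position: [0.4992, 0.2414, 0.0225]
ee_rot: [-0.0, -0.068, 0.998, -0.0]
force: [-2.0, -0.6, 0.6]
finger_gap: 0.0854
finger_force: 1.2
```

{"fn": "send_rows", "kwargs": {"commands": [[-0.004,0,0,0,0,0,1],[-0.008,0,0,0,0,0,1],[-0.01,0,0,0,0,0,1],[-0.012,0,0,0,0,0,1],[-0.014,0,0,0,0,0,1],[-0.016,0,0,0,0,0,1],[-0.016,0,0,0,0,0,1],[-0.016,0,0,0,0,0,1]]}}

```text
clock: 21.75
position: [0.4992, 0.241, 0.0224]
ee_rot: [-0.003, -0.069, 0.998, -0.001]
force: [-18.8, -1.0, 12.4]
finger_gap: 0.0852
finger_force: 9.3
```

```bash
python3 - <<'E'
from h import *
p,R=load(); p=np.array([.4941,.2407,.024])+R.apply(np.array([-.036,0,0])*.25); print(p)
json.dump([p.tolist(),R.as_quat().tolist()],open("tgt.json","w"))
Y=-3.1416+.138; Z=.138-np.pi/2
a=(*p,Y,1); b=(*bf(-.035,.036),.024,Y,1); c=(*bf(-.035,.036),.13,Y,.6)
d=(*bf(.05,-.085),.13,Z,.6); e=(*bf(.05,-.085),.03,Z,.6); f=(*bf(.05,-.052),.03,Z,.6)
plan(lin(a,b,4)+lin(b,c,4)); m=tuple((np.array(c)+d)/2)
plan(lin(c,m,8)); plan(lin(m,d,7)+[d]); plan(lin(d,e,7)+[e]); plan(lin(e,f,7)+[f])
E
```

```text
[0.50301322 0.24194682 0.024     ]
[[0.034, 0.0, 0.0, 0.0, 0.0, 0.0, 1.0], [0.068, 0.0, 0.0, 0.0, 0.0, 0.0, 1.0], [0.102, 0.0, 0.0, 0.0, 0.0, 0.0, 1.0], [0.136, 0.0, 0.0, 0.0, 0.0, 0.0, 1.0], [0.136, 0.0, -0.106, 0.0, 0.0, 0.0, 0.9], [0.136, 0.0, -0.212, 0.0, 0.0, 0.0, 0.8], [0.136, 0.0, -0.318, 0.0, 0.0, 0.0, 0.7], [0.136, 0.0, -0.424, 0.0, 0.0, 0.0, 0.6]]
end [0.4693 0.2372 0.13  ]
[[-0.021, -0.031, 0.0, 0.0, 0.0, -0.031, 0.6], [-0.043, -0.061, 0.0, 0.0, 0.0, -0.062, 0.6], [-0.064, -0.091, 0.0, 0.0, 0.0, -0.093, 0.6], [-0.085, -0.121, 0.0, 0.0, 0.0, -0.125, 0.6], [-0.106, -0.152, 0.0, 0.0, 0.0, -0.156, 0.6], [-0.127, -0.182, 0.0, 0.0, 0.0, -0.187, 0.6], [-0.149, -0.212, 0.0, 0.0, 0.0, -0.218, 0.6], [-0.17, -0.243, 0.0, 0.0, 0.0, -0.25, 0.6]]
end [0.5198 0.183  0.13  ]
[[0.007, -0.041, 0.0, 0.0, 0.0, -0.035, 0.6], [0.014, -0.083, 0.0, 0.0, 0.0, -0.071, 0.6], [0.022, -0.124, 0.0, 0.0, 0.0, -0.107, 0.6], [0.029, -0.166, 0.0, 0.0, 0.0, -0.143, 0.6], [0.036, -0.208, 0.0, 0.0, 0.0, -0.178, 0.6], [0.044, -0.249, 0.0, 0.0, 0.0, -0.214, 0.6], [0.051, -0.291, 0.0, 0.0, 0.0, -0.25, 0.6], [0.051, -0.291, 0.0, 0.0, 0.0, -0.25, 0.6]]
end [0.5702 0.129  0.13  ]
[[0.0, 0.0, 0.057, 0.0, 0.0, 0.0, 0.6], [0.0, 0.0, 0.114, 0.0, 0.0, 0.0, 0.6], [0.0, 0.0, 0.171, 0.0, 0.0, 0.0, 0.6], [0.0, 0.0, 0.229, 0.0, 0.0, 0.0, 0.6], [0.0, 0.0, 0.286, 0.0, 0.0, 0.0, 0.6], [0.0, 0.0, 0.343, 0.0, 0.0, 0.0, 0.6], [0.0, 0.0, 0.4, 0.0, 0.0, 0.0, 0.6], [0.0, 0.0, 0.4, 0.0, 0.0, 0.0, 0.6]]
end [0.5702 0.129  0.03  ]
[[-0.019, 0.0, 0.0, 0.0, 0.0, 0.0, 0.6], [-0.038, 0.0, 0.0, 0.0, 0.0, 0.0, 0.6], [-0.057, 0.0, 0.0, 0.0, 0.0, 0.0, 0.6], [-0.076, 0.0, 0.0, 0.0, 0.0, 0.0, 0.6], [-0.094, 0.0, 0.0, 0.0, 0.0, 0.0, 0.6], [-0.113, 0.0, 0.0, 0.0, 0.0, 0.0, 0.6], [-0.132, 0.0, 0.0, 0.0, 0.0, 0.0, 0.6], [-0.132, 0.0, 0.0, 0.0, 0.0, 0.0, 0.6]]
end [0.5657 0.1616 0.03  ]
```

{"fn": "send_rows", "kwargs": {"commands": [[0.034,0,0,0,0,0,1],[0.068,0,0,0,0,0,1],[0.102,0,0,0,0,0,1],[0.136,0,0,0,0,0,1],[0.136,0,-0.106,0,0,0,0.9],[0.136,0,-0.212,0,0,0,0.8],[0.136,0,-0.318,0,0,0,0.7],[0.136,0,-0.424,0,0,0,0.6]]}}

```text
clock: 22.75
position: [0.4693, 0.2372, 0.1294]
ee_rot: [0.0, -0.068, 0.998, 0.0]
force: [0.7, -0.3, 0.8]
finger_gap: 0.0513
finger_force: 0.0
```

{"fn": "send_rows", "kwargs": {"commands": [[-0.021,-0.031,0,0,0,-0.031,0.6],[-0.043,-0.061,0,0,0,-0.062,0.6],[-0.064,-0.091,0,0,0,-0.093,0.6],[-0.085,-0.121,0,0,0,-0.125,0.6],[-0.106,-0.152,0,0,0,-0.156,0.6],[-0.127,-0.182,0,0,0,-0.187,0.6],[-0.149,-0.212,0,0,0,-0.218,0.6],[-0.17,-0.243,0,0,0,-0.25,0.6]]}}

```text
clock: 23.75
position: [0.5199, 0.1827, 0.1284]
ee_rot: [-0.0, -0.446, 0.895, -0.0]
force: [-0.3, -0.5, 0.9]
finger_gap: 0.0512
finger_force: 0.0
```

{"fn": "send_rows", "kwargs": {"commands": [[0.007,-0.041,0,0,0,-0.035,0.6],[0.014,-0.083,0,0,0,-0.071,0.6],[0.022,-0.124,0,0,0,-0.107,0.6],[0.029,-0.166,0,0,0,-0.143,0.6],[0.036,-0.208,0,0,0,-0.178,0.6],[0.044,-0.249,0,0,0,-0.214,0.6],[0.051,-0.291,0,0,0,-0.25,0.6],[0.051,-0.291,0,0,0,-0.25,0.6]]}}

```text
clock: 24.75
position: [0.5702, 0.1285, 0.1283]
ee_rot: [0.0, 0.753, -0.658, -0.0]
force: [-0.5, 0.9, 0.0]
finger_gap: 0.0508
finger_force: 0.0
```

{"fn": "send_rows", "kwargs": {"commands": [[0,0,0.057,0,0,0,0.6],[0,0,0.114,0,0,0,0.6],[0,0,0.171,0,0,0,0.6],[0,0,0.229,0,0,0,0.6],[0,0,0.286,0,0,0,0.6],[0,0,0.343,0,0,0,0.6],[0,0,0.4,0,0,0,0.6],[0,0,0.4,0,0,0,0.6]]}}

```text
clock: 25.75
position: [0.5693, 0.1284, 0.0271]
ee_rot: [0.001, 0.754, -0.657, -0.001]
force: [-0.4, 0.2, -0.1]
finger_gap: 0.0515
finger_force: 0.0
```

{"fn": "send_rows", "kwargs": {"commands": [[-0.019,0,0,0,0,0,0.6],[-0.038,0,0,0,0,0,0.6],[-0.057,0,0,0,0,0,0.6],[-0.076,0,0,0,0,0,0.6],[-0.094,0,0,0,0,0,0.6],[-0.113,0,0,0,0,0,0.6],[-0.132,0,0,0,0,0,0.6],[-0.132,0,0,0,0,0,0.6]]}}

```text
clock: 26.75
position: [0.5657, 0.1618, 0.0285]
ee_rot: [-0.0, 0.754, -0.657, -0.0]
force: [-0.6, 0.2, 0.1]
finger_gap: 0.0509
finger_force: 0.0
```

Now push +y in the board frame: 10 mm, then finer.

{"fn": "send_rows", "kwargs": {"commands": [[-0.008,0,0,0,0,0,0.6],[-0.014,0,0,0,0,0,0.6],[-0.02,0,0,0,0,0,0.6],[-0.026,0,0,0,0,0,0.6],[-0.032,0,0,0,0,0,0.6],[-0.038,0,0,0,0,0,0.6],[-0.044,0,0,0,0,0,0.6],[-0.044,0,0,0,0,0,0.6]]}}

```text
clock: 27.75
position: [0.5642, 0.1726, 0.0285]
ee_rot: [-0.0, 0.754, -0.657, -0.0]
force: [-0.8, -1.2, -0.3]
finger_gap: 0.0512
finger_force: 0.0
```

{"fn": "send_rows", "kwargs": {"commands": [[-0.004,0,0,0,0,0,0.6],[-0.007,0,0,0,0,0,0.6],[-0.01,0,0,0,0,0,0.6],[-0.013,0,0,0,0,0,0.6],[-0.016,0,0,0,0,0,0.6],[-0.018,0,0,0,0,0,0.6],[-0.02,0,0,0,0,0,0.6],[-0.02,0,0,0,0,0,0.6]]}}

```text
clock: 28.75
position: [0.5635, 0.1774, 0.0285]
ee_rot: [-0.0, 0.754, -0.657, -0.0]
force: [-0.6, -1.9, 0.1]
finger_gap: 0.0516
finger_force: 0.0
```

{"fn": "send_rows", "kwargs": {"commands": [[-0.003,0,0,0,0,0,0.6],[-0.006,0,0,0,0,0,0.6],[-0.008,0,0,0,0,0,0.6],[-0.01,0,0,0,0,0,0.6],[-0.012,0,0,0,0,0,0.6],[-0.014,0,0,0,0,0,0.6],[-0.016,0,0,0,0,0,0.6],[-0.016,0,0,0,0,0,0.6]]}}

```text
clock: 29.75
position: [0.5632, 0.1803, 0.0287]
ee_rot: [0.001, 0.754, -0.657, 0.001]
force: [1.0, -6.8, 0.4]
finger_gap: 0.051
finger_force: 0.0
```

{"fn": "send_rows", "kwargs": {"commands": [[-0.002,0,0,0,0,0,0.6],[-0.003,0,0,0,0,0,0.6],[-0.004,0,0,0,0,0,0.6],[-0.005,0,0,0,0,0,0.6],[-0.006,0,0,0,0,0,0.6],[-0.006,0,0,0,0,0,0.6],[-0.006,0,0,0,0,0,0.6],[-0.006,0,0,0,0,0,0.6]]}}

```text
clock: 30.75
position: [0.5632, 0.1804, 0.029]
ee_rot: [0.001, 0.754, -0.657, 0.001]
force: [2.4, -10.9, 2.3]
finger_gap: 0.0512
finger_force: 0.0
```

{"fn": "send_rows", "kwargs": {"commands": [[0.04,0,0,0,0,0,0.6],[0.08,0,0,0,0,0,0.6],[0.14,0,0,0,0,0,0.6],[0.2,0,0,0,0,0,0.6],[0.2,0,-0.14,0,0,0,0.6],[0.2,0,-0.28,0,0,0,0.6],[0.2,0,-0.42,0,0,0,0.6],[0.2,0,-0.6,0,0,0,0.6]]}}

```text
clock: 31.75
position: [0.5691, 0.1323, 0.179]
ee_rot: [0.001, 0.753, -0.657, -0.001]
force: [1.0, 0.3, -0.1]
finger_gap: 0.0512
finger_force: 0.0
```

```bash
python3 - <<'E'
from bench import bot
from h import *
o=bot.observe(); print(o["position"],o["q"].round(2))
p=o["position"]; Z=.138-np.pi/2
json.dump([p.tolist(),down(Z).as_quat().tolist()],open("tgt.json","w"))
a=(*p,Z,.6); b=(.44,-.08,.22,Z,.6); c=(.3,-.25,.25,Z,.6); plan(lin(a,b,8)); plan(lin(b,c,7)+[c])
E
```

```text
[0.56905061 0.13234505 0.17901765] [ 0.5   0.34  0.1  -0.   -1.33 -0.36]
[[0.096, 0.079, -0.02, 0.0, 0.0, 0.0, 0.6], [0.193, 0.157, -0.041, 0.0, 0.0, 0.0, 0.6], [0.289, 0.236, -0.061, 0.0, 0.0, 0.0, 0.6], [0.385, 0.314, -0.082, 0.0, 0.0, 0.0, 0.6], [0.481, 0.393, -0.102, 0.0, 0.0, 0.0, 0.6], [0.578, 0.471, -0.123, 0.0, 0.0, 0.0, 0.6], [0.674, 0.55, -0.143, 0.0, 0.0, 0.0, 0.6], [0.77, 0.628, -0.164, 0.0, 0.0, 0.0, 0.6]]
end [ 0.44   -0.0799  0.22  ]
[[0.086, 0.093, -0.017, 0.0, 0.0, 0.0, 0.6], [0.171, 0.185, -0.034, 0.0, 0.0, 0.0, 0.6], [0.256, 0.278, -0.051, 0.0, 0.0, 0.0, 0.6], [0.341, 0.371, -0.069, 0.0, 0.0, 0.0, 0.6], [0.426, 0.463, -0.086, 0.0, 0.0, 0.0, 0.6], [0.512, 0.556, -0.103, 0.0, 0.0, 0.0, 0.6], [0.597, 0.648, -0.12, 0.0, 0.0, 0.0, 0.6], [0.597, 0.648, -0.12, 0.0, 0.0, 0.0, 0.6]]
end [ 0.3001 -0.25    0.25  ]
```

{"fn": "send_rows", "kwargs": {"commands": [[0.096,0.079,-0.02,0,0,0,0.6],[0.193,0.157,-0.041,0,0,0,0.6],[0.289,0.236,-0.061,0,0,0,0.6],[0.385,0.314,-0.082,0,0,0,0.6],[0.481,0.393,-0.102,0,0,0,0.6],[0.578,0.471,-0.123,0,0,0,0.6],[0.674,0.55,-0.143,0,0,0,0.6],[0.77,0.628,-0.164,0,0,0,0.6]]}}

```text
clock: 32.75
position: [0.4394, -0.0801, 0.2198]
ee_rot: [-0.0, 0.754, -0.657, 0.0]
force: [1.1, -0.6, -0.4]
finger_gap: 0.0512
finger_force: 0.0
```

{"fn": "send_rows", "kwargs": {"commands": [[0.086,0.093,-0.017,0,0,0,0.6],[0.171,0.185,-0.034,0,0,0,0.6],[0.256,0.278,-0.051,0,0,0,0.6],[0.341,0.371,-0.069,0,0,0,0.6],[0.426,0.463,-0.086,0,0,0,0.6],[0.512,0.556,-0.103,0,0,0,0.6],[0.597,0.648,-0.12,0,0,0,0.6],[0.597,0.648,-0.12,0,0,0,0.6]]}}

```text
clock: 33.75
position: [0.2988, -0.25, 0.25]
ee_rot: [-0.0, 0.753, -0.658, 0.001]
force: [0.2, -0.0, -1.4]
finger_gap: 0.0514
finger_force: 0.0
```

```bash
python3 - <<'E'
from bench import optics
from h import *
a=optics.get_image("top"); b=optics.get_image("scene"); np.savez("top5.npz",**a)
A=cv2.resize(a["pixels"][130:240,185:300],None,fx=5,fy=5,interpolation=cv2.INTER_CUBIC)[:550,:400]
b=b["pixels"][150:260,330:440]; Bm=cv2.resize(b,None,fx=3.6,fy=5,interpolation=cv2.INTER_CUBIC)
cv2.imwrite("pics/f5.png",np.hstack([cv2.resize(a["pixels"][135:225,190:290],None,fx=4,fy=6,interpolation=cv2.INTER_CUBIC)[:540],cv2.resize(b,(396,540),interpolation=cv2.INTER_CUBIC)])[:,:,::-1])
E
```

```text
(no output)
```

View pics/f5.png

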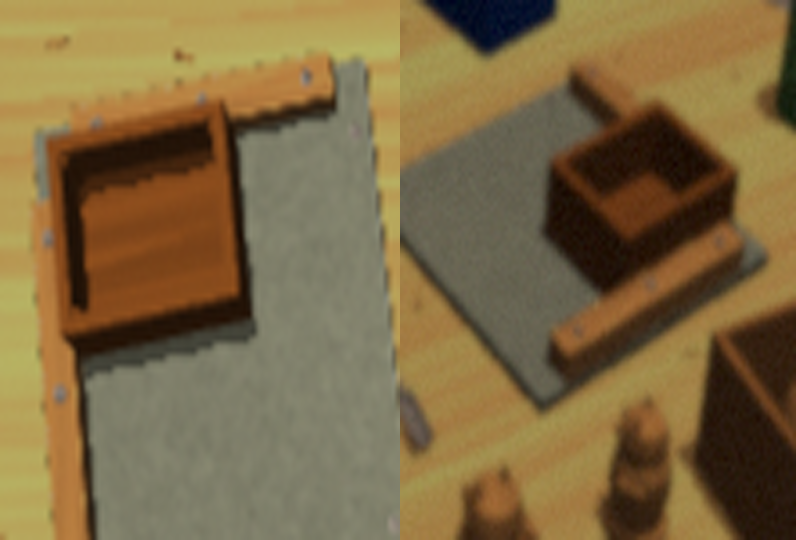

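Top view: the box at (145,225) sits in the corner, parallel to the fences. The scene view shows it tight against the far fence. I have time to spare, so I'll repeat a gentle far push to confirm the sideways push didn't open a gap.

```bash
python3 - <<'E'
from h import *
Y=-3.1416+.138; Z=.138-np.pi/2
a=(.3,-.25,.25,Z,.6); m=(.4,-.01,.2,(Y+Z)/2,1); b=(*bf(-.045,.038),.13,Y,1); c=(*bf(-.045,.038),.026,Y,1); d=(*bf(-.013,.038),.026,Y,1); 
plan(lin(a,m,8)); plan(lin(m,b,7)+[b]); plan(lin(b,c,7)+[c]); plan(lin(c,d,7)+[d])
E
```

```text
[[-0.112, -0.066, 0.025, 0.0, 0.0, 0.031, 0.65], [-0.224, -0.132, 0.05, 0.0, 0.0, 0.063, 0.7], [-0.336, -0.198, 0.075, 0.0, 0.0, 0.094, 0.75], [-0.448, -0.264, 0.1, 0.0, 0.0, 0.125, 0.8], [-0.56, -0.33, 0.125, 0.0, 0.0, 0.156, 0.85], [-0.672, -0.396, 0.15, 0.0, 0.0, 0.188, 0.9], [-0.784, -0.462, 0.175, 0.0, 0.0, 0.219, 0.95], [-0.896, -0.528, 0.2, 0.0, 0.0, 0.25, 1.0]]
end [ 0.4  -0.01  0.2 ]
[[-0.133, 0.059, 0.04, 0.0, 0.0, 0.036, 1.0], [-0.267, 0.117, 0.08, 0.0, 0.0, 0.071, 1.0], [-0.4, 0.175, 0.12, 0.0, 0.0, 0.107, 1.0], [-0.533, 0.234, 0.16, 0.0, 0.0, 0.143, 1.0], [-0.667, 0.292, 0.2, 0.0, 0.0, 0.179, 1.0], [-0.8, 0.351, 0.24, 0.0, 0.0, 0.214, 1.0], [-0.933, 0.409, 0.28, 0.0, 0.0, 0.25, 1.0], [-0.933, 0.409, 0.28, 0.0, 0.0, 0.25, 1.0]]
end [0.4591 0.2377 0.13  ]
[[0.0, 0.0, 0.059, 0.0, 0.0, 0.0, 1.0], [0.0, 0.0, 0.119, 0.0, 0.0, 0.0, 1.0], [0.0, 0.0, 0.178, 0.0, 0.0, 0.0, 1.0], [0.0, 0.0, 0.238, 0.0, 0.0, 0.0, 1.0], [0.0, 0.0, 0.297, 0.0, 0.0, 0.0, 1.0], [0.0, 0.0, 0.357, 0.0, 0.0, 0.0, 1.0], [0.0, 0.0, 0.416, 0.0, 0.0, 0.0, 1.0], [0.0, 0.0, 0.416, 0.0, 0.0, 0.0, 1.0]]
end [0.4591 0.2377 0.026 ]
[[-0.019, 0.0, 0.0, 0.0, 0.0, 0.0, 1.0], [-0.037, 0.0, 0.0, 0.0, 0.0, 0.0, 1.0], [-0.055, 0.0, 0.0, 0.0, 0.0, 0.0, 1.0], [-0.073, 0.0, 0.0, 0.0, 0.0, 0.0, 1.0], [-0.092, 0.0, 0.0, 0.0, 0.0, 0.0, 1.0], [-0.11, 0.0, 0.0, 0.0, 0.0, 0.0, 1.0], [-0.128, 0.0, 0.0, 0.0, 0.0, 0.0, 1.0], [-0.128, 0.0, 0.0, 0.0, 0.0, 0.0, 1.0]]
end [0.4908 0.2421 0.026 ]
```

{"fn": "send_rows", "kwargs": {"commands": [[-0.112,-0.066,0.025,0,0,0.031,0.65],[-0.224,-0.132,0.05,0,0,0.063,0.7],[-0.336,-0.198,0.075,0,0,0.094,0.75],[-0.448,-0.264,0.1,0,0,0.125,0.8],[-0.56,-0.33,0.125,0,0,0.156,0.85],[-0.672,-0.396,0.15,0,0,0.188,0.9],[-0.784,-0.462,0.175,0,0,0.219,0.95],[-0.896,-0.528,0.2,0,0,0.25,1]]}}

```text
clock: 34.85
position: [0.4006, -0.0071, 0.1992]
ee_rot: [0.0, -0.444, 0.896, 0.0]
force: [-0.6, -0.5, -0.0]
finger_gap: 0.0855
finger_force: 0.0
```

{"fn": "send_rows", "kwargs": {"commands": [[-0.133,0.059,0.04,0,0,0.036,1],[-0.267,0.117,0.08,0,0,0.071,1],[-0.4,0.175,0.12,0,0,0.107,1],[-0.533,0.234,0.16,0,0,0.143,1],[-0.667,0.292,0.2,0,0,0.179,1],[-0.8,0.351,0.24,0,0,0.214,1],[-0.933,0.409,0.28,0,0,0.25,1],[-0.933,0.409,0.28,0,0,0.25,1]]}}

```text
clock: 35.85
position: [0.4593, 0.241, 0.1279]
ee_rot: [-0.001, -0.069, 0.998, -0.001]
force: [-0.9, 0.2, -0.1]
finger_gap: 0.0854
finger_force: 0.0
```

{"fn": "send_rows", "kwargs": {"commands": [[0,0,0.059,0,0,0,1],[0,0,0.119,0,0,0,1],[0,0,0.178,0,0,0,1],[0,0,0.238,0,0,0,1],[0,0,0.297,0,0,0,1],[0,0,0.357,0,0,0,1],[0,0,0.416,0,0,0,1],[0,0,0.416,0,0,0,1]]}}

```text
clock: 36.85
position: [0.4591, 0.2381, 0.0241]
ee_rot: [-0.001, -0.068, 0.998, -0.001]
force: [-0.4, -0.2, -0.3]
finger_gap: 0.0854
finger_force: 0.0
```

{"fn": "send_rows", "kwargs": {"commands": [[-0.019,0,0,0,0,0,1],[-0.037,0,0,0,0,0,1],[-0.055,0,0,0,0,0,1],[-0.073,0,0,0,0,0,1],[-0.092,0,0,0,0,0,1],[-0.11,0,0,0,0,0,1],[-0.128,0,0,0,0,0,1],[-0.128,0,0,0,0,0,1]]}}

```text
clock: 37.85
position: [0.4919, 0.2432, 0.0254]
ee_rot: [-0.0, -0.068, 0.998, -0.0]
force: [0.0, -1.3, 0.3]
finger_gap: 0.085
finger_force: 0.0
```

{"fn": "send_rows", "kwargs": {"commands": [[-0.007,0,0,0,0,0,1],[-0.014,0,0,0,0,0,1],[-0.02,0,0,0,0,0,1],[-0.026,0,0,0,0,0,1],[-0.03,0,0,0,0,0,1],[-0.034,0,0,0,0,0,1],[-0.036,0,0,0,0,0,1],[-0.036,0,0,0,0,0,1]]}}

```text
clock: 38.85
position: [0.4988, 0.244, 0.0253]
ee_rot: [-0.002, -0.068, 0.998, -0.0]
force: [-8.0, -0.2, 3.8]
finger_gap: 0.0849
finger_force: 3.5
```

It stops at the same plane as before (x≈0.499), so the box is flush. Now I back off, rise and hand in.

{"fn": "send_rows", "kwargs": {"commands": [[0.03,0,0,0,0,0,1],[0.08,0,0,0,0,0,1],[0.14,0,0,0,0,0,1],[0.16,0,0,0,0,0,1],[0.16,0,-0.15,0,0,0,1],[0.16,0,-0.3,0,0,0,1],[0.16,0,-0.45,0,0,0,1],[0.16,0,-0.55,0,0,0,1]]}}

```text
clock: 39.85
position: [0.4614, 0.2393, 0.1652]
ee_rot: [0.001, -0.068, 0.998, 0.001]
force: [0.3, 1.7, -0.5]
finger_gap: 0.0852
finger_force: 0.0
```

{"fn": "send_rows", "kwargs": {"commands": [[0.05,-0.2,-0.1,0,0,0,1],[0.1,-0.4,-0.1,0,0,0,1],[0.15,-0.6,-0.1,0,0,0,1],[0.2,-0.8,-0.1,0,0,0,1],[0.2,-0.95,-0.1,0,0,0,1],[0.2,-0.95,-0.1,0,0,0,1],[0.2,-0.95,-0.1,0,0,0,1],[0.2,-0.95,-0.1,0,0,0,1]]}}

```text
clock: 40.85
position: [0.4437, -0.0024, 0.188]
ee_rot: [0.0, -0.069, 0.998, 0.0]
force: [-0.3, -0.2, 0.0]
finger_gap: 0.0851
finger_force: 0.0
```

```bash
python3 - <<'E'
from bench import optics
from h import *
b=optics.get_image("scene")["pixels"]
cv2.imwrite("pics/f6.png",cv2.resize(b[110:290,200:440],None,fx=3.3,fy=3.3,interpolation=cv2.INTER_CUBIC)[:,:,::-1])
E
```

```text
(no output)
```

View pics/f6.png

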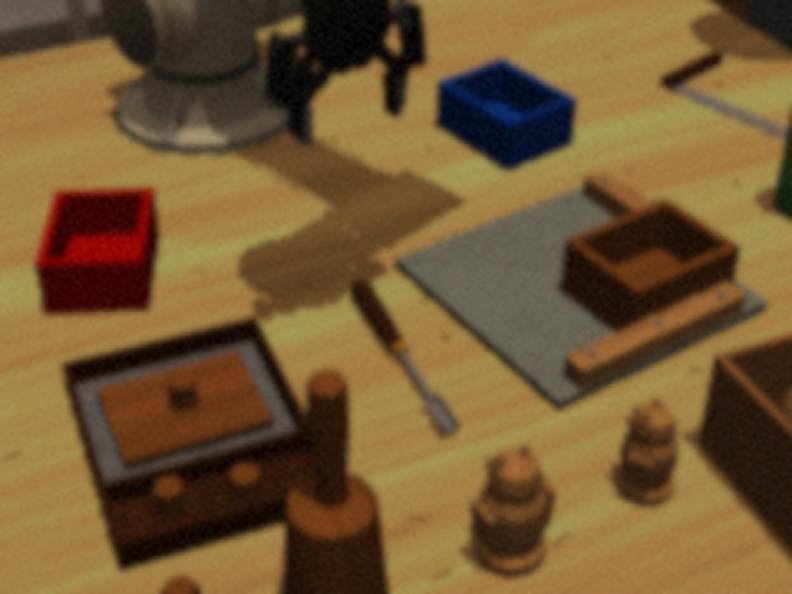

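The lid lies flat in the bay at (185,405), the box is home in the corner at (650,260), the bystanders are undisturbed and the arm is clear.

```bash
python3 -c "
from bench import bot; print(bot.finish_job())"
```

```text
the job is handed in; nothing more can be done
None
```

The job is handed in at about 41 s: the lid lies flat and right way up in the tray's large compartment, the box is pushed home against both fences, and the final picture shows the other things undisturbed.

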